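# Set out a sculptor's bench for the sitting

### The job

Set out the bench for modelling: stand the wooden plinth in the middle of the round turntable with the terracotta ape bust upright on the centre of the plinth, and line up three things on the ringed board: the red-lidded jar on the middle ring, the white plaster head on the ring to the jar's left and the blue cup on the ring to its right, left and right as the robot sees them. Let go of everything, knock nothing over, and leave the green-lidded jar, the hammer and the spatula alone.

Things in the scene. Friction and masses are not known exactly. Their poses are not given: they have to be found in the camera images.
- wheel: TARGET, fixed. Round grey turntable (it does not turn), 150 mm across, its flat top 24 mm above the bench, a dark ring near the rim and a brass dot in the middle. Origin: centre of its underside, on the bench; z up. It and the board change sides from start to start
- board: TARGET, fixed. Dark wooden board, 260 mm long (its y) and 110 mm deep (its x), flat top 18 mm above the bench, turned at most 0.25 rad. Three flat pale rings (68 mm outside, 58 inside) in a row: the middle one at its centre, the left one (as the robot sees it) at y = +85 mm, the right one at y = -85 mm. Origin: centre of its underside, x away from the robot, y to the robot's left, z up
- plinth: Loose wooden block, dark brown, 60 x 60 mm and 38 mm high, about 0.11 kg. Lies flat; sides along its x and y axes, turned at most 0.3 rad at the start. Origin: centre of its underside, z up
- bust: Loose terracotta (red-brown) ape bust, 74 mm high, about 0.18 kg: shoulder block 48 mm wide (its y), 40 mm deep (x), 40 mm high with flat upright sides (grip there, across y), topped by a round head 44 mm wide over the ears, muzzle reaching 27 mm towards -x. Origin: centre of its underside, z up. Turned at most 0.4 rad at the start, muzzle towards the robot
- study: Loose white plaster head study, about 0.13 kg, 73 mm high, round about its z axis: a plain drum 44 mm across and 38 mm high (the place to grip) with a small egg-shaped head of 34 mm on top. Origin: centre of its underside, z up
- red_jar: Loose amber glass jar with a RED lid, closed, 50 mm across, 66 mm high with the lid, about 0.16 kg, round about its z axis, grip it round the body. Origin: centre of its underside, z up
- cup: Loose blue ceramic cup without handle, open at the top, 54 mm across at the rim, a little narrower at the foot, 66 mm high, wall 4 mm, about 0.15 kg, round about its z axis, grip it round the outside. Origin: centre of its underside, z up
- green_jar: BYSTANDER, loose: amber glass jar just like the other, 50 mm across and 66 mm high, but with a GREEN lid; it stands beyond the turntable and the board and stays there. Origin: centre of its underside
- hammer: BYSTANDER, loose: hammer lying on the bench at the robot's left, stays there. Origin: on its underside, handle towards -x
- spatula: BYSTANDER, loose: spatula lying on the bench at the robot's right, stays there. Origin: on its underside, handle towards -x
Mind the look-alikes: they are no part of the job. What is shaped like the plinth but pink or turquoise is not meant. What is shaped like the red_jar but pink is not meant.

How it is judged (in metres and radians):
At the end, for the whole second after the job is handed in: Plinth on the turntable and bust on the plinth, centres within 12 mm; on the board red-lidded jar on the middle ring, plaster head on the left, cup on the right, each within 14 mm of the ring's centre along both board axes; all upright within 0.12 rad, at rest, released (horizontal distance between plinth and wheel below 0.012 m and height (world z) of plinth between 0.02 and 0.029 m and horizontal distance between bust and plinth below 0.012 m and z of bust in the frame of plinth between 0.034 and 0.042 m and x of study in the frame of board between -0.014 and 0.014 m and y of study in the frame of board between 0.071 and 0.099 m and height (world z) of study between 0.014 and 0.023 m and x of red_jar in the frame of board between -0.014 and 0.014 m and y of red_jar in the frame of board between -0.014 and 0.014 m and height (world z) of red_jar between 0.014 and 0.023 m and x of cup in the frame of board between -0.014 and 0.014 m and y of cup in the frame of board between -0.099 and -0.071 m and height (world z) of cup between 0.014 and 0.023 m and angle between each of plinth, bust, study, red_jar, cup's own z axis and vertical below 0.12 rad and linear speed of each of plinth, bust, study, red_jar, cup below 0.02 m/s and angular speed of each of plinth, bust, study, red_jar, cup below 0.2 rad/s); the robot touches nothing.
It fails at once if a bystander (green-lidded jar, hammer or spatula) is moved more than 20 mm (distance of any of green_jar, hammer, spatula from where it was at the start of the episode above 0.02 m).
It fails at once if one of the five things is tipped over (tilted more than 0.7 rad) (angle between any of plinth, bust, study, red_jar, cup's own z axis and vertical above 0.7 rad).
It also fails if it takes over 128 s, if anything falls off the work surface, if the arm or the gripper's body presses on something with over 40 N, if the wrist force passes 120 N, or if a joint passes its speed limit or range.

### The arm

A 6-joint arm with a two-finger parallel gripper is mounted at the origin on the work surface. World frame = base frame: x ahead of the robot, y to its left, z up, the work surface at z = 0. Lengths are in mm, angles in rad, forces in N, time in s.
With the tool pointing down it reaches from about 350 to 775 mm from the base axis. Payload 7.3 kg.
Tool frame: the origin (TCP) lies on the centre line of the jaws, within the pads' length; the fingertips stand bot.tip_reach ahead of it and the grasp point (between the pads) lies 3 mm ahead of it (bot.tip_reach is the distance from the TCP to the fingertips, in mm); z points along the fingers, y is the direction in which the jaws open and shut (so a half turn about z gives the same grasp; the last joint's range is limited). The gripper opens to 92 mm and grips with 3 to 60 N. Pads are 19 mm wide; open, the fingers measure 130 mm over their backs; the gripper's body (75 mm by 190 mm) begins 47 mm behind the grasp point.
Start: joints at [1.105, 0.342, 1.524, -0, 1.275, -0.146], TCP at [165.032, 498.405, 248.741] pointing down, gripper open.
Joint ranges: [-2.53, 2.53], [-0.77, 2.02], [0.04, 2.7], [-1, 4.14], [0.28, 2.66], [-3.11, 3.11]. Speed limits (rad/s): [2.57, 2.57, 3.14, 3.14, 3.14, 3.14].

### API

Orientations are given as a unit quaternion [w, x, y, z].
In Python, from workcell import bot gives the robot as it stands. Calls block until the motion is done:
- bot.move_ptp(position, orientation): joint-space move of the TCP to a pose.
- bot.move_straight(position, feed=150, ori=None): straight line of the TCP; ori=None keeps the orientation; feed is the mean speed in mm/s.
- bot.movej(angles): joint-space move.
- bot.gripper_to(opening): opening from 0.0 (shut) to 1.0 (fully open); the grip force is fixed at half the most; returns when the fingers have stopped.
- bot.pause(seconds).
- bot.solve_ik(position, orientation): joint angles nearest the present ones, or None.
- bot.get_image(name): name is "scene" or "top"; returns (picture, depth): 480x640x3 uint8, red, green, blue; 480x640 float32, mm along the optical axis (not along the pixel's ray), 0 where there is no reading.
- bot.camera_info(name): a dict with "fx", "fy", "cx", "cy" (pixels), "k1" (the pictures are not rectified: a ray, as slopes to the right and down, at radius r is drawn at 1 + k1 r^2 times it, then the intrinsics apply), "R" (3x3) and "t" (3): a world point X has camera coordinates R X + t. Camera axes: x right, y down, z forward; pixel columns grow to the right and rows downward; lengths in mm; the calibration is good to about 2 mm. A picture is of the moment at which its call begins. camera_info takes no time and is no camera call.
A pose or a line that the arm cannot do raises bot.PlanningError and nothing moves.
- bot.finish_job(): hands the job in, once; it reports no verdict.
Readings, each from a call of its own:
- bot.current_clock(): time.
- bot.current_qpos(): joint angles.
- bot.current_qvel(): joint speeds.
- bot.current_joint_efforts(): joint torques, N m.
- bot.current_ee_pos(): TCP position.
- bot.current_tcp_rot(): TCP orientation.
- bot.current_force(): force on the tool from outside, world axes, zero at the start.
- bot.current_ft_torque(): the same for the moment, N m.
- bot.current_opening(): opening from 0.0 (shut) to 1.0 (fully open).
Only numpy, scipy, OpenCV 4.12 (cv2) and the standard library are available. Lean on these libraries where they do the work, as an engineer would, in place of code of your own. Each camera call takes 0.05 s, during which the arm holds its last target.

## Working session

There is one attempt and no reset: what is moved stays moved. The work goes in short steps, each a Python script; the robot and the scene stay as the last script left them, time stands still between calls to the robot, and variables do not carry over. Pictures are saved under pics/ and viewed, and the job is handed in when it is done.

```bash
ls; mkdir -p pics
python3 - <<'E'
from workcell import bot
import cv2,numpy as np
for n in("scene","top"):
    p,d=bot.get_image(n); cv2.imwrite(f"pics/{n}0.png",p[...,::-1]); np.savez(f"pics/{n}0.npz",p=p,d=d)
    print(n,bot.camera_info(n))
print(bot.tip_reach,bot.current_clock(),bot.current_tcp_rot())
E
```

```text
pics
scene {'fx': 494.4300044309629, 'fy': 494.4300044309629, 'cx': 316.0226077135136, 'cy': 239.65811328187692, 'k1': -0.047052445308068076, 'R': array([[ 1.01817317e-02,  9.99827297e-01,  1.55470010e-02],
       [ 8.16229426e-01,  6.71417032e-04, -5.77727508e-01],
       [-5.77638171e-01,  1.85721862e-02, -8.16081624e-01]]), 't': array([ -22.05335927, -435.71984982, 1511.48415006])}
top {'fx': 441.1988807818747, 'fy': 441.1988807818747, 'cx': 316.4591823620282, 'cy': 237.54136486615698, 'k1': -0.054607281570915274, 'R': array([[-0.0148227 , -0.99987936, -0.00464347],
       [-0.98955858,  0.01533526, -0.14331311],
       [ 0.14336703,  0.0024707 , -0.9896665 ]]), 't': array([   6.61392087,  518.52247618, 1071.50489896])}
22.0 0.1 [-2.04770499e-04  1.59186367e-01  9.87248301e-01 -6.71175489e-04]
```

View pics/scene0.png

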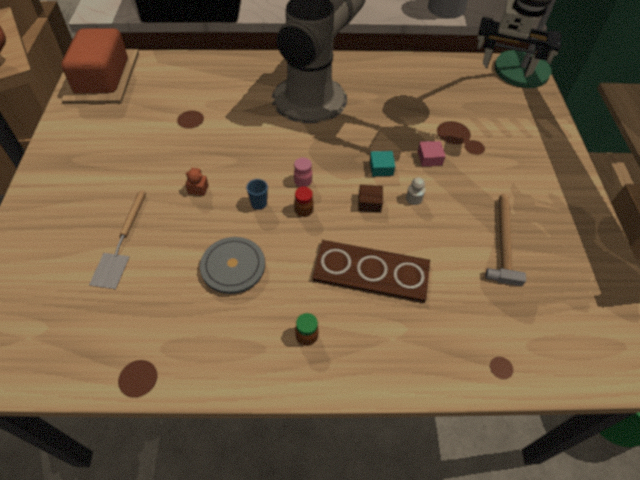

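View pics/top0.png

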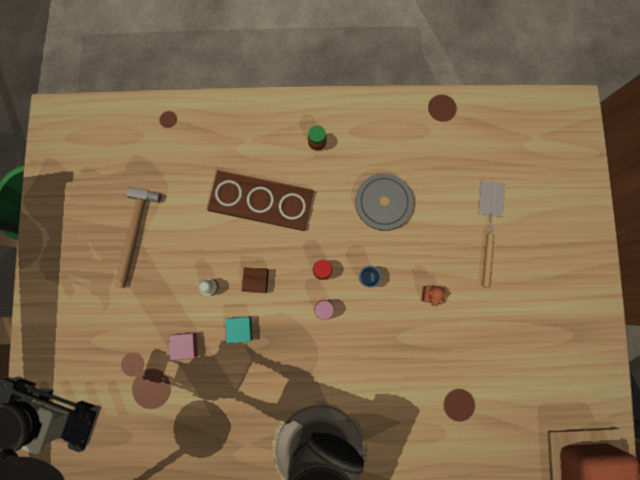

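The scene view (flipped) and the top view (left = +y, up = +x) agree on the layout. In the top view (pixels): board (261,200), wheel (385,201), plinth (256,280), study (208,287), red jar (322,269), cup (370,277), bust (434,295), and green jar (317,137). The pink jar (324,310) and the two blocks (238,329) and (183,347) are look-alikes.

```bash
cat > h.py <<'E'
import numpy as np,cv2
from workcell import bot
def rays(n,uv):
    c=bot.camera_info(n); K=np.array([[c['fx'],0,c['cx']],[0,c['fy'],c['cy']],[0,0,1.]])
    xy=cv2.undistortPointsIter(np.asarray(uv,np.float64).reshape(-1,1,2),K,np.array([c['k1'],0,0,0.]),None,None,(3,100,1e-12)).reshape(-1,2)
    return c,np.c_[xy,np.ones(len(xy))]
def onplane(n,uv,z):
    c,r=rays(n,uv); C=-c['R'].T@c['t']; D=r@c['R']; s=(z-C[2])/D[:,2]; return C+D*s[:,None]
def cloud(n,d):
    v,u=np.mgrid[:480,:640]; c,r=rays(n,np.c_[u.ravel(),v.ravel()])
    return ((r*d.reshape(-1,1)-c['t'])@c['R']).reshape(480,640,3)
def proj(n,X):
    c=bot.camera_info(n); p=np.asarray(X,float).reshape(-1,3)@c['R'].T+c['t']; x=p[:,:2]/p[:,2:]
    x=x*(1+c['k1']*(x**2).sum(1,keepdims=True)); return x*c['fx']+[c['cx'],c['cy']]
E
cat > see.py <<'E'
from h import *
import sys
k=sys.argv[1]
for n in("top","scene"):
    f=np.load(f"pics/{n}{k}.npz"); P=cloud(n,f['d']); 
    m=(P[...,2]>9)&(P[...,2]<100)&(f['d']>0)&(P[...,0]>250)&(P[...,0]<800)&(abs(P[...,1])<450)
    b=(P[...,2]<6)&(P[...,0]>300)&(P[...,0]<700)&(abs(P[...,1])<400)
    print(n,"bench z",np.median(P[b][:,2]))
    N,L,S,_=cv2.connectedComponentsWithStats(m.astype(np.uint8))
    for i in range(1,N):
        if S[i,4]<40: continue
        q=P[L==i]; zt=np.percentile(q[:,2],97); t=(L==i)&(P[...,2]>zt-5); Q=P[t]
        uv=np.argwhere(t)[:,::-1]
        r=cv2.minAreaRect(Q[:,:2].astype(np.float32)); (cx,cy),rad=cv2.minEnclosingCircle(Q[:,:2].astype(np.float32))
        print(uv.mean(0).round(),S[i,4],"ztop %.0f"%zt,"mean",Q[:,:2].mean(0).round(1),"rect",np.round(r[0],1),np.round(r[1],1),round(r[2],1),"rad %.1f"%rad,"col",f['p'][t].mean(0).round())
E
python3 see.py 0
```

```text
top bench z 0.9431418211760056
[316. 133.] 376 ztop 70 mean [781.6  -5.3] rect [780.1  -6.6] [40.8 37.5] 88.4 rad 22.6 col [ 52. 114.  60.]
[260. 199.] 4193 ztop 23 mean [623.1 144.2] rect [623.7 144.9] [260.5 110.5] 77.2 rad 138.7 col [94. 67. 49.]
[384. 201.] 2617 ztop 29 mean [ 612.3 -177.4] rect [ 613.9 -176.3] [146.9 147.5] 34.0 rad 75.3 col [105. 103.  93.]
[149. 194.] 181 ztop 30 mean [640.4 432.7] rect [642.6 429.4] [26.8 39.7] 3.7 rad 22.1 col [121. 114. 105.]
[488. 263.] 357 ztop 23 mean [ 450.  -438.3] rect [ 456.9 -439.4] [ 14.2 139.6] 83.0 rad 69.8 col [157. 125.  84.]
[322. 268.] 315 ztop 71 mean [438.4 -13.8] rect [438.3 -14.8] [41.2 41.3] 89.4 rad 22.1 col [157.  44.  39.]
[254. 280.] 617 ztop 43 mean [414.8 155. ] rect [414.5 155.1] [60.1 59.5] 88.7 rad 40.1 col [82. 51. 32.]
[369. 276.] 235 ztop 69 mean [ 417.7 -127.5] rect [ 417.3 -128.2] [51.1 50.7] 88.6 rad 26.5 col [75. 86. 94.]
[204. 286.] 279 ztop 74 mean [399.1 272.1] rect [398.7 272.7] [24.5 23.8] 48.1 rad 13.4 col [160. 162. 142.]
[437. 293.] 371 ztop 75 mean [ 373.7 -288.7] rect [ 373.7 -286.9] [27.7 31.5]
[... 1012 characters left out ...]
2 51.3] 3.4 rad 28.4 col [69. 74. 77.]
[371. 193.] 625 ztop 42 mean [419.3 154.3] rect [419.1 154.1] [58.7 63. ] 85.9 rad 41.0 col [77. 48. 31.]
[133. 209.] 369 ztop 24 mean [ 455.4 -437.8] rect [ 460.4 -437.4] [ 17.8 138.4] 81.6 rad 69.2 col [153. 118.  80.]
[232. 264.] 2967 ztop 29 mean [ 618.6 -175.8] rect [ 616.5 -176.6] [147.8 149.2] 31.5 rad 75.5 col [99. 96. 87.]
[372. 269.] 4735 ztop 22 mean [629.1 143.7] rect [627.9 143.9] [257.8 112.7] 77.0 rad 138.2 col [89. 62. 45.]
[499. 273.] 238 ztop 29 mean [645.3 433.5] rect [645.5 430.1] [41.3 25.1] 85.0 rad 23.4 col [113. 106.  98.]
[307. 321.] 363 ztop 69 mean [784.   -5.8] rect [782.4  -6.3] [42.7 35.2] 89.1 rad 22.5 col [ 54. 109.  58.]
```

Run:
```python
import cv2
a=cv2.imread('pics/top0.png')
cv2.imwrite('pics/z1.png',cv2.resize(a[150:330,180:460],None,fx=2.85,fy=2.85,interpolation=cv2.INTER_CUBIC))
b=cv2.imread('pics/scene0.png')
cv2.imwrite('pics/z2.png',cv2.resize(b[140:310,170:450],None,fx=2.85,fy=2.85,interpolation=cv2.INTER_CUBIC))
```

```text
(no output)
```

View pics/z1.png

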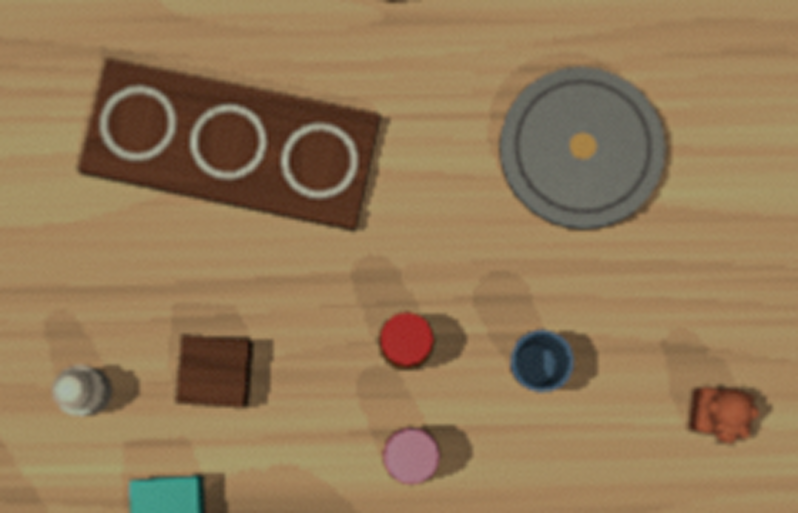

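View pics/z2.png

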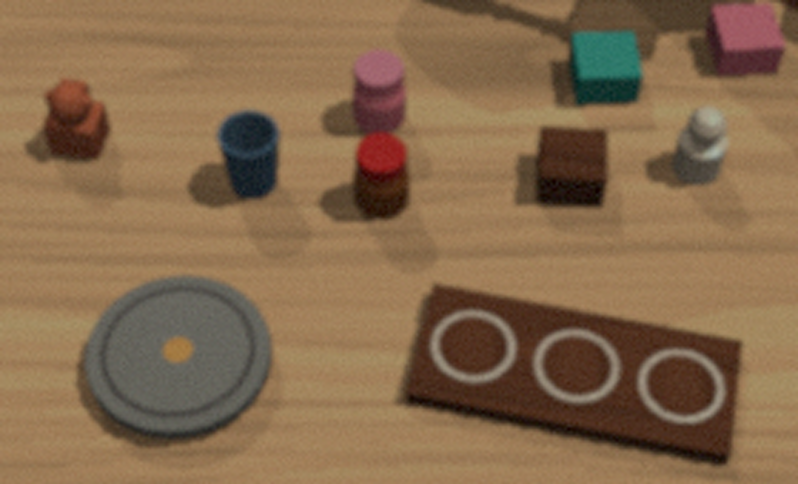

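```bash
cat > meas.py <<'E'
from h import *
import sys
def comp(m,seed,r=40):
    N,L,S,C=cv2.connectedComponentsWithStats(m.astype(np.uint8)); 
    v,u=np.where(m); i=np.argmin((u-seed[0])**2+(v-seed[1])**2); return L==L[v[i],u[i]]
def run(k):
    for n in("top","scene"):
        f=np.load(f"pics/{n}{k}.npz"); p=f['p']; hsv=cv2.cvtColor(cv2.GaussianBlur(p,(0,0),.7),cv2.COLOR_RGB2HSV).astype(int); H,S,V=hsv[...,0],hsv[...,1],hsv[...,2]
        P=cloud(n,f['d']); z=P[...,2]
        def out(nm,m,zz):
            c=cv2.findContours(m.astype(np.uint8),cv2.RETR_EXTERNAL,cv2.CHAIN_APPROX_NONE)[0]; c=max(c,key=len).reshape(-1,2)
            w=onplane(n,c,zz)[:,:2].astype(np.float32); e=cv2.fitEllipse(w); r=cv2.minAreaRect(w)
            print(n,nm,"cen",onplane(n,np.argwhere(m)[:,::-1],zz)[:,:2].mean(0).round(1),"ell",np.round(e[0],1),np.round(e[1],1),"rect",np.round(r[0],1),np.round(r[1],1),round(r[2],1))
        s=lambda x,y,zz:proj(n,[x,y,zz])[0]
        box=lambda x,y,h:(abs(P[...,0]-x)<h)&(abs(P[...,1]-y)<h)
        out("redlid",comp(((H<6)|(H>174))&(S>150)&(V>110)&box(440,-14,60),s(440,-14,66)),66)
        out("cup",comp((H>92)&(H<125)&(S>60)&(z>45)&box(420,-128,50),s(420,-128,66)),66)
        out("plinth",comp((z>36)&box(417,155,50),s(417,155,38)),38)
        out("wheel",comp((z>16)&box(615,-176,90),s(615,-176,24)),24)
        out("dot",comp((S>100)&(z>16)&box(615,-176,40),s(615,-176,24)),24)
        out("board",comp((z>12)&box(625,144,150),s(625,144,18)),18)
        ring=(V>110)&(S<110)&(z>12)&box(625,144,130)
        a=.224
        N,L,St,_=cv2.connectedComponentsWithStats(ring.astype(np.uint8))
        for i in range(1,N):
            if St[i,4]>60: out("ring",L==i,18)
        out("studyhead",comp((z>52)&box(401,271,50),s(401,271,70)),58)
        out("bust",comp((z>44)&box(375,-289,60),s(375,-289,70)),57)
        out("bustsh",comp((z>30)&(z<47)&box(375,-289,60),s(375,-289,40)),40)
        out("green",comp((H>45)&(H<80)&(S>80)&(z>50)&box(782,-6,60),s(782,-6,66)),66)
run(sys.argv[1])
E
python3 meas.py 0
python3 - <<'E'
import cv2
a=cv2.imread('pics/top0.png');b=cv2.imread('pics/scene0.png')
import numpy as np
A=cv2.resize(a[272:322,400:460],(480,400),interpolation=cv2.INTER_CUBIC);B=cv2.resize(b[160:205,170:220],(320,288),interpolation=cv2.INTER_CUBIC)
B=cv2.copyMakeBorder(B,0,112,0,0,cv2.BORDER_CONSTANT)
cv2.imwrite('pics/z3.png',np.hstack([A,B]))
E
```

```text
top redlid cen [438.1 -14.4] ell [438.2 -14.3] [41.2 42.7] rect [438.4 -14.8] [41.2 41.2] 89.1
top cup cen [ 423.4 -139.5] ell [ 417.1 -127.3] [44.7 47.5] rect [ 422.4 -135.7] [47.4 32.3] 34.2
top plinth cen [414.9 155.1] ell [415.1 155.6] [67.8 68.2] rect [415.1 155.2] [60.5 59.9] 85.2
top wheel cen [ 612.2 -176.8] ell [ 612.8 -176.8] [147.4 148.9] rect [ 612.9 -176.8] [148.8 150. ] 17.6
top dot cen [ 613.3 -176.9] ell [ 613.4 -176.8] [21.6 21.8] rect [ 613.  -176.7] [20.7 21.3] 87.9
top board cen [623.  144.4] ell [623.5 144.7] [122.5 329.1] rect [623.5 144.8] [261.2 111.3] 77.3
top ring cen [643.1 227.5] ell [643.2 227.8] [67.7 69.3] rect [643.7 227.6] [68.8 66.9] 89.0
top ring cen [623.5 145.1] ell [623.9 144.9] [67.5 69.1] rect [624.2 144.5] [67.7 68.2] 45.1
top ring cen [604.6  61.9] ell [605.1  61.9] [68.4 69. ] rect [605.   62.1] [69.  68.1] 44.0
top studyhead cen [399.7 272.8] ell [399.7 272.9] [30.7 33. ] rect [399.2 272.4] [31.9 29.5] 1.0
top bust cen [ 369.7 -289.1] ell [ 369.7 -289.2] [39.7 46.3] rect [ 370.  -291.1] [44.9 41.3] 16.1
top bustsh cen [ 373.3 -271.3] ell [ 
[... 740 characters left out ...]
8.4 114.5] 76.9
scene ring cen [607.3  60.9] ell [606.7  61.1] [67.9 68.3] rect [606.6  61. ] [67.9 66.3] 89.9
scene ring cen [625.8 143.6] ell [625.3 143.9] [67.5 69.1] rect [624.5 144.4] [69.7 67.9] 89.9
scene ring cen [645.4 227. ] ell [644.6 227.1] [67.7 68.6] rect [644.5 226.8] [67.7 69.3] 44.8
scene studyhead cen [401.1 272. ] ell [400.9 272. ] [32.4 41.3] rect [400.4 271.8] [32.6 42. ] 82.1
scene bust cen [ 373.5 -290.6] ell [ 373.2 -290.7] [39.5 53.8] rect [ 372.8 -290.2] [57.  40.1] 23.8
scene bustsh cen [ 386.4 -284.9] ell [ 381.2 -287. ] [48.6 52.4] rect [ 378.9 -288.4] [51.7 47.5] 78.8
scene green cen [789.5  -6.6] ell [789.3  -6.6] [40.3 46.1] rect [789.8  -6.4] [38.7 44.5] 89.9
```

View pics/z3.png

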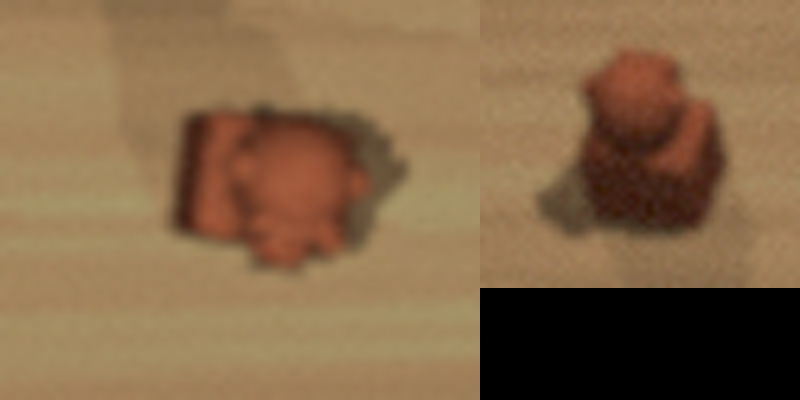

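```bash
cat >> h.py <<'E'
def qd(phi): return [0.0,float(np.cos(phi/2)),float(np.sin(phi/2)),0.0]
E
python3 - <<'E'
from h import *
c=onplane("top",[[400+212/8,272+113/8],[400+198/8,272+238/8]],40); print(c.round(1))
c=onplane("top",[[400+190/8,272+113/8],[400+175/8,272+237/8]],0); print(c.round(1))
# bust model overlay: block outline at z=0/40 for candidate
x,y,a=374,-287.5,-.12
R=np.array([[np.cos(a),-np.sin(a)],[np.sin(a),np.cos(a)]])
cc=np.array([[20,24],[20,-24],[-20,-24],[-20,24]])@R.T+[x,y]
for n in("top","scene"):
    p=np.load(f"pics/{n}0.npz")['p'][...,::-1].copy(); s=8
    o=proj(n,[x,y,30])[0].astype(int); u0,v0=o[0]-32,o[1]-28
    im=cv2.resize(p[v0:v0+56,u0:u0+50],None,fx=s,fy=s,interpolation=cv2.INTER_CUBIC)
    for z,col in((0,(255,0,0)),(40,(0,255,0))):
        q=((proj(n,np.c_[cc,[z]*4])-[u0,v0]+.5)*s).astype(np.int32); cv2.polylines(im,[q],True,col,1)
    q=((proj(n,[[x,y,74]])-[u0,v0]+.5)*s).astype(int)[0]; cv2.circle(im,tuple(map(int,q)),4,(0,255,255),1)
    cv2.imwrite(f"pics/b_{n}.png",im)
a=cv2.imread("pics/b_top.png");b=cv2.imread("pics/b_scene.png"); cv2.imwrite("pics/b.png",np.hstack([a,b]))
E
```

```text
[[ 392.5 -271.8   40. ]
 [ 354.2 -265.6   40. ]]
[[ 393.8 -274.5    0. ]
 [ 354.5 -267.8    0. ]]
```

View pics/b.png

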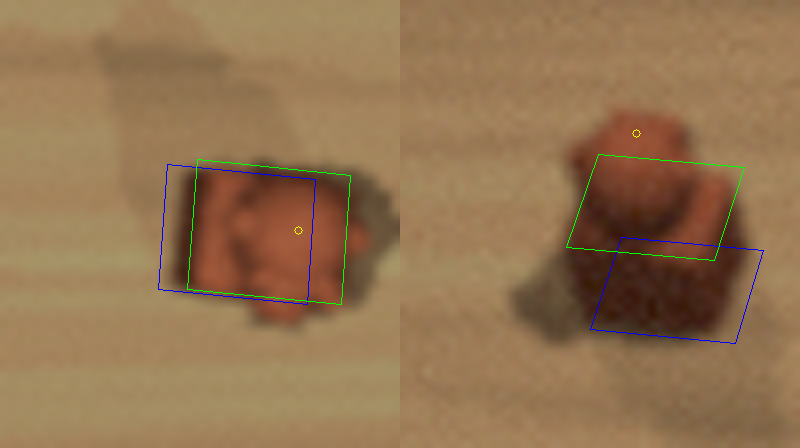

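```bash
cat > ov.py <<'E'
from h import *
import sys
x,y,a=map(float,sys.argv[1:4])
R=np.array([[np.cos(a),-np.sin(a)],[np.sin(a),np.cos(a)]])
cc=np.array([[20,24],[20,-24],[-20,-24],[-20,24]])@R.T+[x,y]
L=[]
for n in("top","scene"):
    p=np.load(f"pics/{n}0.npz")['p'][...,::-1].copy(); s=8
    o=proj(n,[x,y,30])[0].astype(int); u0,v0=o[0]-32,o[1]-28
    im=cv2.resize(p[v0:v0+56,u0:u0+50],None,fx=s,fy=s,interpolation=cv2.INTER_CUBIC)
    for z,col in((0,(255,0,0)),(40,(0,255,0))):
        q=((proj(n,np.c_[cc,[z]*4])-[u0,v0]+.5)*s).astype(np.int32); cv2.polylines(im,[q],True,col,1)
    L.append(im)
cv2.imwrite("pics/b2.png",np.hstack(L))
E
python3 ov.py 373 -292.5 -.17
```

```text
(no output)
```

View pics/b2.png

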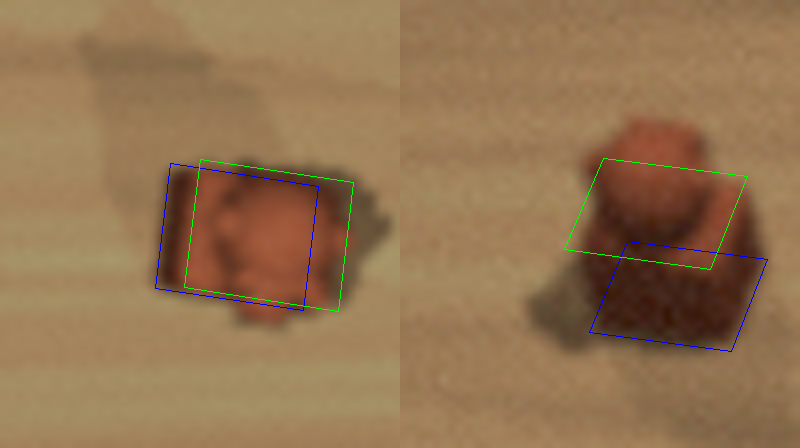

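Run:
```python
from h import *
a=-.225
T={'plinthW':(614,-177.2,0),'plinth':(416.7,154.6,-.06),'bust':(373,-292.5,-.17),'jar':(439.7,-14.3,a+np.pi/2),'study':(400.5,272,a+np.pi/2),'cup':(419.5,-128.3,a+np.pi/2),'L':(643.9,227.4,a+np.pi/2),'R':(605.8,61.5,a+np.pi/2)}
for k,(x,y,p) in T.items():
    for h in(0,np.pi,-np.pi):
        for z in (34,150):
            j=bot.solve_ik([x,y,z],qd(p+h)); print(k,round(p+h,2),z,None if j is None else np.round(j,2))
```

```text
plinthW 0 34 [-0.4   0.77  1.42 -0.    0.96  1.17]
plinthW 0 150 [-0.4   0.63  1.32 -0.    1.19  1.17]
plinthW 3.14 34 [-0.4   0.77  1.42 -0.    0.96 -1.97]
plinthW 3.14 150 [-0.4   0.63  1.32 -0.    1.19 -1.97]
plinthW -3.14 34 [-0.4   0.77  1.42 -0.    0.96 -1.97]
plinthW -3.14 150 [-0.4   0.63  1.32 -0.    1.19 -1.97]
plinth -0.06 34 [ 0.18  0.52  1.99 -0.    0.64  1.81]
plinth -0.06 150 [ 0.18  0.31  1.88 -0.    0.95  1.81]
plinth 3.08 34 [ 0.18  0.52  1.99 -0.    0.64 -1.33]
plinth 3.08 150 [ 0.18  0.31  1.88 -0.    0.95 -1.33]
plinth -3.2 34 [ 0.18  0.52  1.99 -0.    0.64 -1.33]
plinth -3.2 150 [ 0.18  0.31  1.88 -0.    0.95 -1.33]
bust -0.17 34 [-0.83  0.55  1.91 -0.    0.68  0.91]
bust -0.17 150 [-0.83  0.36  1.8  -0.    0.98  0.91]
bust 2.97 34 [-0.83  0.55  1.91 -0.    0.68 -2.23]
bust 2.97 150 [-0.83  0.36  1.8  -0.    0.98 -2.23]
bust -3.31 34 [-0.83  0.55  1.91 -0.    0.68 -2.23]
bust -3.31 150 [-0.83  0.36  1.8  -0.    0.98 -2.23]
jar 1.35 34 [-0.21  0.51  2.   -0.    0.63  0.02]
jar 1.35 150 [-0.21  0.31  1.89 -0.    0.95  0.02]
jar 4.49 34 None
jar 4.49 150 None
jar -
[... 529 characters left out ...]
0.    0.95  2.89]
cup -1.8 34 [-0.47  0.51  2.01 -0.    0.63  2.89]
cup -1.8 150 [-0.47  0.3   1.89 -0.    0.95  2.89]
L 1.35 34 [ 0.23  0.83  1.27 -0.    1.04  0.45]
L 1.35 150 [ 0.23  0.71  1.17 -0.    1.26  0.45]
L 4.49 34 [ 0.23  0.83  1.27 -0.    1.04 -2.69]
L 4.49 150 [ 0.23  0.71  1.17 -0.    1.26 -2.69]
L -1.8 34 [ 0.23  0.83  1.27 -0.    1.04 -2.69]
L -1.8 150 [ 0.23  0.71  1.17 -0.    1.26 -2.69]
R 1.35 34 [-0.02  0.72  1.52 -0.    0.9   0.2 ]
R 1.35 150 [-0.02  0.58  1.42 -0.    1.14  0.2 ]
R 4.49 34 [-0.02  0.72  1.52 -0.    0.9  -2.94]
R 4.49 150 [-0.02  0.58  1.42 -0.    1.14 -2.94]
R -1.8 34 [-0.02  0.72  1.52 -0.    0.9  -2.94]
R -1.8 150 [-0.02  0.58  1.42 -0.    1.14 -2.94]
```

```bash
cat >> h.py <<'E'
HI=170
def pick(x,y,phi,g,w,gap=24):
    bot.gripper_to(min(1,(w+gap)/92))
    bot.move_ptp([x,y,HI],qd(phi)); bot.move_straight([x,y,g+3],feed=150)
    o=bot.gripper_to(0.0); op=bot.current_opening()*92
    bot.move_straight([x,y,HI],feed=200)
    print("pick opening",round(op,1),"after lift",round(bot.current_opening()*92,1),"t",round(bot.current_clock(),1),"F",np.round(bot.current_force(),1))
def place(x,y,phi,g,w,surf,gap=18):
    bot.move_ptp([x,y,HI],qd(phi)); bot.move_straight([x,y,surf+g+3+12],feed=150); bot.move_straight([x,y,surf+g+3+1],feed=30)
    print("F before release",np.round(bot.current_force(),1),"p",np.round(bot.current_ee_pos(),1))
    bot.gripper_to(min(1,(w+gap)/92)); bot.pause(.2); bot.move_straight([x,y,HI],feed=180); print("t",round(bot.current_clock(),1))
def snap(k):
    for n in("scene","top"):
        p,d=bot.get_image(n); cv2.imwrite(f"pics/{n}{k}.png",p[...,::-1]); np.savez(f"pics/{n}{k}.npz",p=p,d=d)
E
python3 - <<'E'
from h import *
pick(416.7,154.6,-.06,24,60)
place(614,-177.2,0,24,60,24)
snap(1)
E
python3 meas.py 1 | grep -E "dot|wheel|bust|jar|cup"
python3 - <<'E'
import cv2
cv2.imwrite('pics/z4.png',cv2.resize(cv2.imread('pics/top1.png')[150:330,180:460],None,fx=2.85,fy=2.85,interpolation=cv2.INTER_CUBIC))
E
```

```text
pick opening 60.3 after lift 59.8 t 4.7 F [-0.3 -0.6 -0.9]
F before release [-0.8 -0.9 -0.8] p [ 613.9 -177.2   51.9]
t 9.1Traceback (most recent call last):
  File "meas.py", line 31, in <module>
    run(sys.argv[1])
    ~~~^^^^^^^^^^^^^
  File "meas.py", line 17, in run
    out("cup",comp((H>92)&(H<125)&(S>60)&(z>45)&box(420,-128,50),s(420,-128,66)),66)
              ~~~~^^^^^^^^^^^^^^^^^^^^^^^^^^^^^^^^^^^^^^^^^^^^^^^^^^^^^^^^^^^^^^
  File "meas.py", line 5, in comp
    v,u=np.where(m); i=np.argmin((u-seed[0])**2+(v-seed[1])**2); return L==L[v[i],u[i]]
                       ~~~~~~~~~^^^^^^^^^^^^^^^^^^^^^^^^^^^^^^^
    return _wrapfunc(a, 'argmin', axis=axis, out=out, **kwds)
    return bound(*args, **kwds)
ValueError: attempt to get argmin of an empty sequence
```

View pics/z4.png

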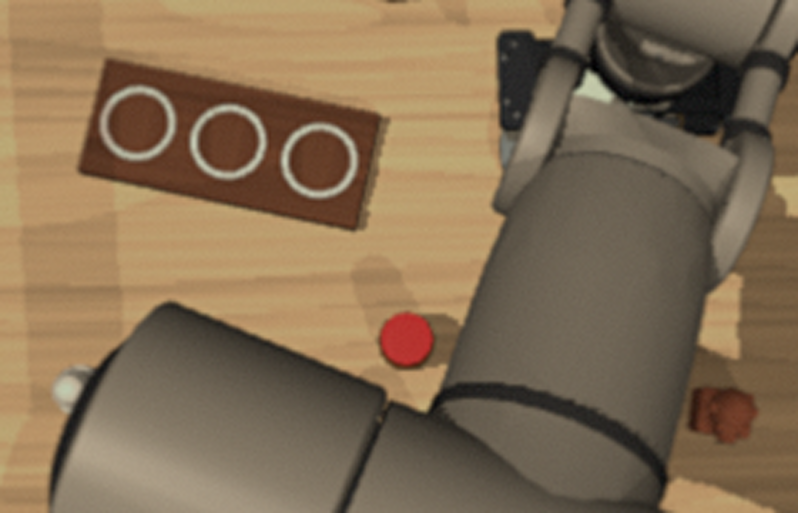

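View pics/scene1.png

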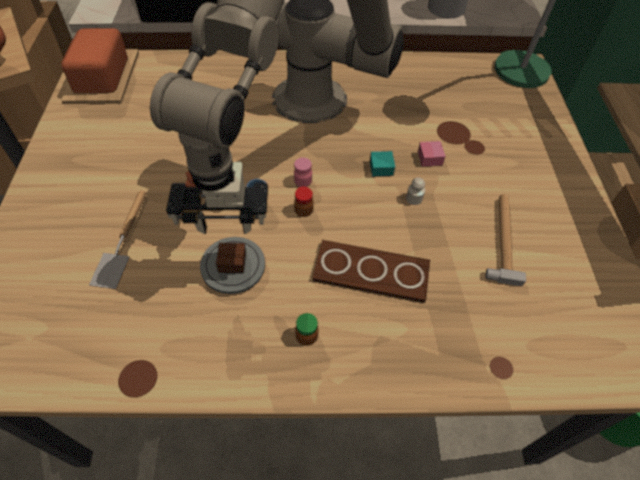

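The scene view shows the plinth standing on the turntable at about (231,257), but the arm hides it from the top camera. Next I'll place the jar, move aside and check both.

Run:
```python
from h import *
p=-.225+np.pi/2
pick(439.7,-14.3,p,33,50)
place(624.7,144.4,p,33,50,18)
bot.move_ptp([165,498,248],qd(p)); snap(2)
for n in("top","scene"):
    f=np.load(f"pics/{n}2.npz");P=cloud(n,f['d']);z=P[...,2]
    m=(z>52)&(z<75)&(abs(P[...,0]-615)<50)&(abs(P[...,1]+177)<50)
    q=onplane(n,np.argwhere(m)[:,::-1],62)[:,:2].astype(np.float32); print(n,"plinth",len(q),q.mean(0),cv2.minAreaRect(q))
    hsv=cv2.cvtColor(f['p'],cv2.COLOR_RGB2HSV).astype(int)
    m=((hsv[...,0]<6)|(hsv[...,0]>174))&(hsv[...,1]>150)&(hsv[...,2]>110)&(abs(P[...,0]-625)<60)&(abs(P[...,1]-144)<60)
    q=onplane(n,np.argwhere(m)[:,::-1],84)[:,:2].astype(np.float32); print(n,"jar",len(q),q.mean(0),cv2.minAreaRect(q))
```

```text
pick opening 49.0 after lift 49.1 t 12.9 F [ 1.1 -0.5 -2.2]
F before release [-0.8 -0.5 -1.9] p [624.6 144.4  54.9]
t 16.8
top plinth 589 [ 610.6812 -176.3444] ((610.716796875, -176.22836303710938), (61.18904495239258, 58.73662185668945), 89.15128326416016)
top jar 246 [622.35614 145.30782] ((622.982666015625, 146.21063232421875), (42.865074157714844, 41.72135925292969), 0.1983666867017746)
scene plinth 669 [ 618.1201  -176.15924] ((617.9492797851562, -175.99989318847656), (61.56059646606445, 66.9950180053711), 89.426025390625)
scene jar 244 [626.0296  144.32036] ((624.79443359375, 144.70423889160156), (42.19508743286133, 39.67972183227539), 89.9657211303711)
```

View pics/top2.png

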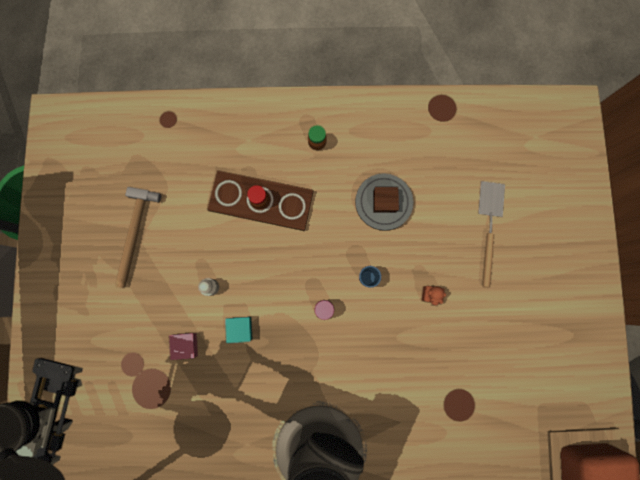

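The top view shows the plinth centred on the wheel (386,200) and the jar on the middle ring (258,197). Both measure within about 2 mm of target, so next come the bust, study and cup.

Run:
```python
from h import *
p=-.225+np.pi/2
pick(400.5,272,p,31,44)
place(643.9,227.4,p,31,44,18)
pick(372.5,-292.2,-.17,31.5,48)
place(614.3,-176.7,0,31.5,48,62)
pick(419.5,-128.3,p,35,54,22)
place(605.8,61.5,p,35,54,18,14)
bot.move_ptp([165,498,248],qd(p)); snap(3)
for n in("top","scene"):
    f=np.load(f"pics/{n}3.npz");P=cloud(n,f['d']);z=P[...,2]
    for nm,x,y,z0,z1,zp in(("bust top",614,-177,128,150,134),("bust",614,-177,102,150,118),("jar",625,144,80,95,84),("study",644,227,70,100,76),("cup",606,61.5,79,95,84)):
        m=(z>z0)&(z<z1)&(abs(P[...,0]-x)<42)&(abs(P[...,1]-y)<42)
        q=onplane(n,np.argwhere(m)[:,::-1],zp)[:,:2].astype(np.float32); r=cv2.minAreaRect(q); print(n,nm,len(q),q.mean(0).round(1),np.round(r[0],1),np.round(r[1],1), "cloud",P[m].mean(0).round(1),z[m].max().round(1))
```

```text
pick opening 43.4 after lift 43.6 t 22.9 F [ 0.2 -1.  -1.8]
F before release [-0.2  0.4 -0.8] p [643.8 227.4  52.8]
t 26.8
pick opening 48.1 after lift 48.2 t 31.7 F [-0.5 -0.7 -1.5]
F before release [-0.1  0.6 -2.2] p [ 614.3 -176.6   97.5]
t 35.1
pick opening 52.4 after lift 52.3 t 39.2 F [-0.  -0.6 -1.8]
F before release [ 0.3 -0.2 -1.7] p [605.7  61.6  56.9]
t 43.1
top bust top 154 [ 613.2 -175.9] [ 612.3 -176.4] [34.7 33. ] cloud [ 613.5 -176.   133. ] 140.7
top bust 317 [ 610.9 -175.1] [ 610.8 -174.7] [47.5 48.8] cloud [ 609.3 -174.   124.3] 140.7
top jar 253 [622.3 145. ] [622.3 144.8] [43.9 43.4] cloud [622.1 144.8  84.9] 90.8
top study 155 [642.3 229.3] [641.8 229.4] [33.5 32.4] cloud [639.5 227.   86.4] 94.2
top cup 123 [604.9  61. ] [604.1  60.6] [51.3 52.5] cloud [604.9  61.   84.2] 89.7
scene bust top 157 [ 621.1 -174.9] [ 620.1 -175.5] [37.2 34.3] cloud [ 620.2 -175.2  132.7] 139.8
scene bust 359 [ 619.7 -175.2] [ 619.3 -174.1] [54.9 48.8] cloud [ 623.4 -174.2  122.9] 139.8
scene jar 284 [626.3 142.7] [625.8 142.6] [41.8 47.1] cloud [626.7 142.6  84.5] 89.2
scene study 181 [643.4 226.8] [643.3 226.4] [33.8 33.9] cloud [649.4 224.4  85.3] 94.6
scene cup 157 [606.5  61.3] [607.3  62.1] [51.4 53.8] cloud [606.2  61.3  83.5] 88.4
```

Run:
```python
import cv2
for n,(v,u) in(("top",(120,180)),("scene",(140,170))):
    cv2.imwrite(f'pics/y_{n}.png',cv2.resize(cv2.imread(f'pics/{n}3.png')[v:v+200,u:u+280],None,fx=2.85,fy=2.85,interpolation=cv2.INTER_CUBIC))
```

```text
(no output)
```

View pics/y_top.png

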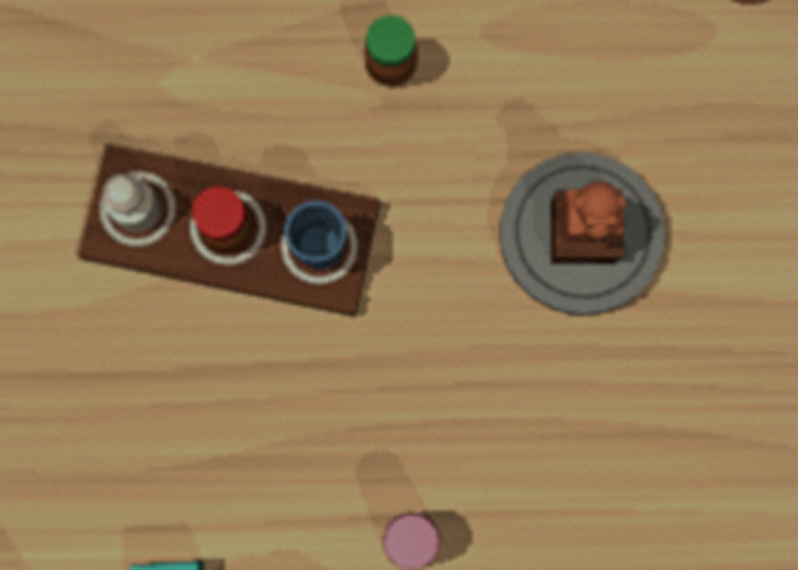

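View pics/y_scene.png

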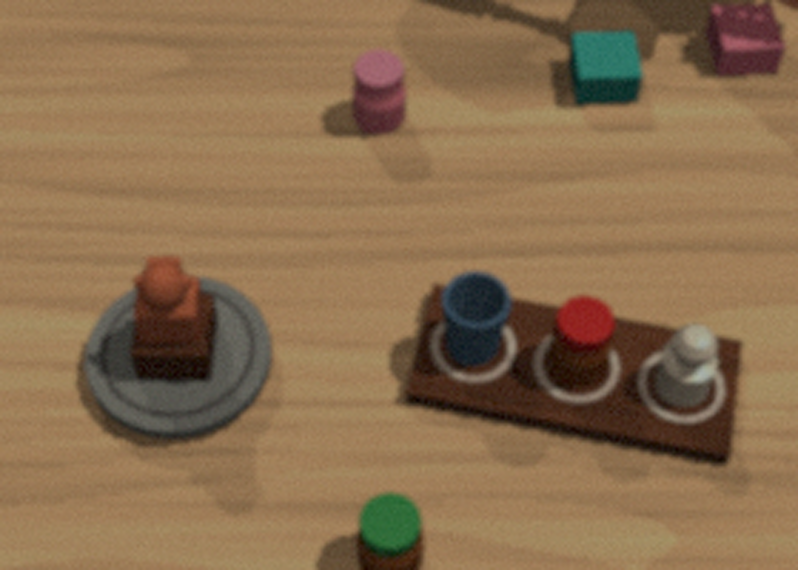

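The study, jar and cup all sit inside their rings. The bust looks a bit towards +x on the plinth, so I'll overlay outlines to measure it.

```bash
cat > ov2.py <<'E'
from h import *
import sys
k=sys.argv[1]; bx,by,ba,px,py,pa=map(float,sys.argv[2:8])
def rect(x,y,a,hx,hy):
    R=np.array([[np.cos(a),-np.sin(a)],[np.sin(a),np.cos(a)]]); return np.array([[hx,hy],[hx,-hy],[-hx,-hy],[-hx,hy]])@R.T+[x,y]
L=[]
for n in("top","scene"):
    p=np.load(f"pics/{n}{k}.npz")['p'][...,::-1].copy(); s=10
    o=proj(n,[614,-177,60])[0].astype(int); u0,v0=o[0]-20,o[1]-28
    im=cv2.convertScaleAbs(cv2.resize(p[v0:v0+54,u0:u0+40],None,fx=s,fy=s,interpolation=cv2.INTER_CUBIC),alpha=1.6)
    for c,z,col in((rect(px,py,pa,30,30),62,(255,255,0)),(rect(px,py,pa,30,30),24,(255,0,0)),(rect(bx,by,ba,20,24),62,(0,255,255)),(rect(bx,by,ba,20,24),102,(0,255,0))):
        q=((proj(n,np.c_[c,[z]*4])-[u0,v0]+.5)*s).astype(np.int32); cv2.polylines(im,[q],True,col,1)
    L.append(im)
cv2.imwrite("pics/ov2.png",np.hstack(L))
E
python3 ov2.py 3 614.3 -176.7 0 614.3 -176.7 0
```

```text
(no output)
```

View pics/ov2.png

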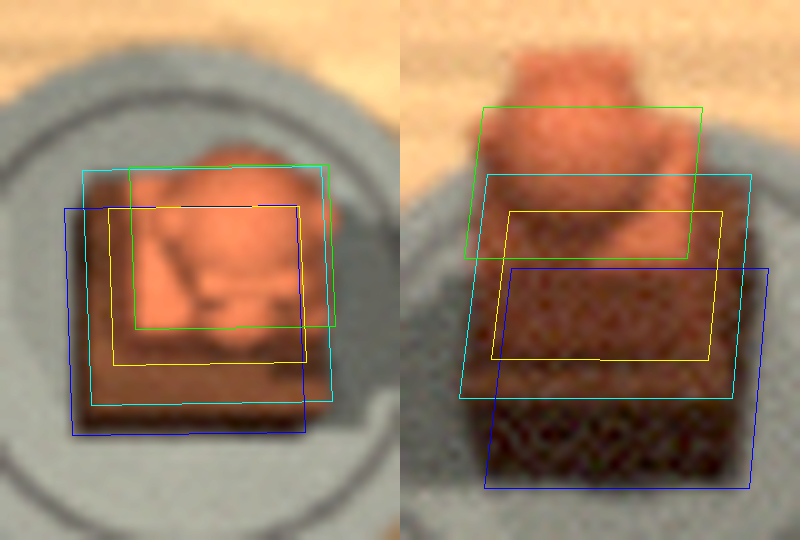

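The overlay of the intended pose matches both the plinth and the bust to about 1 mm in the top view and 3 mm in the scene view. That is inside tolerance, so I'll hand it in.

Run:
```python
from h import *
a=np.load("pics/top0.npz")['p'].astype(int);b=np.load("pics/top3.npz")['p'].astype(int)
P=cloud("top",np.load("pics/top3.npz")['d']);f=np.load("pics/top3.npz")['p'];h=cv2.cvtColor(f,cv2.COLOR_RGB2HSV)
m=(h[...,0]>45)&(h[...,0]<80)&(h[...,1]>80)&(P[...,2]>50)&(abs(P[...,0]-782)<60)&(abs(P[...,1])<60)
print("green",onplane("top",np.argwhere(m)[:,::-1],66).mean(0))
for nm,(u0,u1,v0,v1) in dict(hammer=(115,165,180,290),spat=(475,510,175,290)).items(): print(nm,abs(a-b)[v0:v1,u0:u1].mean())
print(bot.current_clock()); bot.finish_job()
```

```text
green [780.74615507  -5.53313064  66.        ]
hammer 1.444060606060606
spat 1.387991718426501
45.3917
the job is handed in; nothing more can be done
```

I set out the bench as asked and handed the job in at 45.4 s of the 128 s allowed. It returned no verdict, so the checks below are my own, from the camera pictures.

- **Turntable:** the plinth measured within about 2 mm of the turntable's centre. The bust stands upright on it, and its outline matched the intended pose to about 1 mm in the top view.
- **Board:** the plaster head is on the left ring, the red-lidded jar on the middle and the blue cup on the right. All three are upright and released, each within about 3 mm of its ring's centre.
- **Bystanders:** the green-lidded jar is within 0.2 mm of where it started. The hammer and spatula areas look unchanged between the first and last pictures.

**Disagreement:** the two cameras differ in x by about 1–4 mm on most points, and by up to about 8 mm for the bust and plinth. I used averages of the two, and both readings of every placed object stay within the tolerances. In the scene view the plinth and bust outline is off by about 3 mm, which I put down to calibration.

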